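# Fit a fan hanger into slotted strut

## Task

Fit the fan hanger into the slotted strut, level with the yellow setting line: drop its channel nut through the slot, press it down against its spring, turn it a quarter turn clockwise (seen from above) and let it come up so that the strut's lips sit in the nut's grooves. Prove the catch with a steady upward pull of about 15 N for a second, then let go and leave the hanger standing there. Never push, pull or force it harder than about 25 N, and do not disturb the other things on the ledge.

Things in the scene. Friction and masses are not known exactly. Their poses are not given: they have to be found in the camera images.
- hanger: fan hanger, loose, about 0.17 kg, standing on its spring foot. Upwards: foot, brass channel nut, stud, black hex, flat red lug with a hole. Origin: centre of the nut's underside; z up along the stud, x along the nut. Nut 35 mm (x) by 19.5 mm (y) by 7 mm high; stud 10 mm across, z = 7 to 20 mm; hex 20 mm across, z = 20 to 27 mm. The lug stands in line with the nut
- lug (a point): where to pinch the hanger: middle of the lug, 50 mm above the hanger's origin, same axes. The lug is 30 mm wide (x), 8 mm thick (y: pinch across this) and spans z = 26 to 66 mm of the hanger
- groove_a (a point): middle of one of the two grooves across the nut's top, on its floor, at hanger x = +12.25, z = 5 mm; the other is at x = -12.25. Each runs along hanger y, is 5.5 mm wide and 2 mm deep, and takes one lip of the strut when the nut lies crosswise below the lips (fits if within about 8 degrees of square and 1.5 mm of the slot's centre)
- nut_corner (a point): one of the nut's two square corners (hanger x, y = 17.5, 9.75 and -17.5, -9.75 mm). The other two are rounded, so inside the strut the nut turns only clockwise seen from above and stops on the side walls after about 95 degrees; anticlockwise it jams after about 35
- foot (a point): centre of the underside of the hanger's spring foot, a plate 30 x 14 x 2 mm (hanger x, y, z). Free, it lies 10 mm below the hanger's origin; the spring lets it rise 8 mm towards the nut, at 2 N per mm (16 N when fully pressed, rigid beyond)
- clamp: bench clamp, fixed: base plate 130 x 340 x 6 mm under two blue bridge clamps, holding down a bright steel strut 41 mm wide, 21 mm high, 320 mm long, slot up. Origin: centre of the base plate's underside; y along the strut, x across, z up. The strut is straight along y and held firmly, but lies anywhere up to 9 mm to either side (x) of the clamp's middle: find its slot by sight and feel
- bar_a (a point): top centre of one of the two bridge bars, at clamp y = +135 and -135 mm, 35 mm above the clamp's origin: bar 100 mm (x) by 30 mm (y), on two studs 46 mm high. Between the bars the strut is free. Strut section, heights over the clamp's origin: channel floor 8 mm, lips' lower edges 20 mm, top 27 mm; inside width 37 mm; slot 22 mm wide between two lips 2 mm thick
- mark: yellow setting line, 6 mm wide, painted straight across the base plate (along clamp x) and passing under the strut, 6 mm above the work surface. Origin: where it crosses the clamp's middle line; axes as the clamp's. The hanger's stud belongs where this line crosses the slot. Seated, lips in grooves, the hanger's origin is 15 mm above the clamp's origin and the spring bears up with about 6 N
- depth (a point): point on the clamp's middle line 13 mm above its origin: the height at or below which the hanger's origin must be for the nut to turn under the lips (2 mm below seated). At 10 mm the spring is fully pressed and goes rigid. The spring foot, 14 mm wide, enters the 22 mm slot first, the nut (19.5 mm) after it
- canopy: bystander: white plastic fan canopy, a dome 132 mm across and 64 mm high, loose; origin at the centre of its underside
- tumbler: bystander: small glass tumbler standing upside down, 72 mm across at the bottom, 88 mm high, loose; origin at the centre of its rim on the work surface
- capacitor: bystander: red plastic capacitor, 47 x 22 x 32 mm plus terminals, loose; origin at the centre of its underside
- spanner: bystander: steel spanner 170 mm long lying flat, loose; origin near the middle of its underside
- file: bystander: steel file with wooden handle, 325 mm long lying flat along its x, loose; origin on the underside near the handle's ferrule end
- grease: bystander: blue grease jar with a yellow cap, 60 mm across, 62 mm high, loose; origin at the centre of its underside
Not all that is in view belongs to the job. There is more than one size of the hanger; the one meant has the size given above.

How it is judged:
By the outcome, as a careful person would: the job done as asked, in the order asked, and still so for the second after the job is handed in, with the robot touching nothing.
It also fails if it takes over 64 s, if anything falls off the work surface, if the arm or the gripper's body presses on something with over 40 N, if the wrist force passes 120 N, or if a joint passes its speed limit or range.

## Robot

A 7-joint arm with a two-finger parallel gripper is mounted at the origin on the work surface. World frame = base frame: x ahead of the robot, y to its left, z up, the work surface at z = 0. Lengths are in m, angles in degrees, forces in N, time in s.
With the tool pointing down it reaches from about 0.425 to 0.875 m from the base axis. Payload 4.7 kg.
Tool frame: the origin (TCP) lies midway between the tips of the shut fingers; the grasp point (between the pads) lies env.grip_point_offset behind it (env.grip_point_offset is the distance from the TCP to the grasp point, in m); z points along the fingers, y is the line along which they close (so a half turn about z gives the same grasp; the last joint's range is limited). The gripper opens to 87 mm and grips with 3 to 60 N. Pads are 19 mm wide; open, the fingers measure 117 mm over their backs; the gripper's body (75 mm by 190 mm) begins 51 mm behind the grasp point.
Start: joints at [73.402, 18.392, -4.016, 83.108, 1.295, 78.541, -3.26], TCP at [0.194, -0.62, 0.223] pointing down, gripper open.
Joint ranges: [-163.93, 163.93], [-17.29, 119.83], [-79.2, 71.16], [3.27, 140.29], [-89.18, 269.18], [5.43, 117.66], [-154.24, 154.24]. Speed limits (degrees/s): [147.25, 147.25, 180, 180, 180, 180, 180].

## Interface

Orientations are given as [roll, pitch, yaw] about the fixed x, y, z axes, in that order (R = Rz(yaw) Ry(pitch) Rx(roll)).
In Python, from cell import env gives the robot as it stands.
- The arm moves only by the shell command python3 -m creep 'ROWS' [FORCE]. ROWS is a JSON object of lists of equal length, an entry for each row: "translation": the shift along the tool's x, y, z in units of 0.08 m (1.0 is 0.08 m), a list of three; "turn": the turn, a rotation vector about the tool's x, y, z in units of 180 degrees (1.0 is 180 degrees), a list of three; "grip": the opening, from 0 (shut) to 1 (fully open). In form: {"translation": [[x, y, z], ...], "turn": [[ax, ay, az], ...], "grip": [grip, ...]}. A call has 1 to 5 rows; each row shifts and turns the commanded pose from where the row before left it, along the tool's axes as they then stand; what a row does not reach is not made up. A row lasts 1/8 s, in which the tool goes at most 62.5 mm and 10.7 degrees, less where a joint would pass 70% of its speed; a pose out of reach is approached as far as the arm can. A call with a number of a shift or a turn outside -1 to 1 is refused whole. A call with a gripper value outside its range is refused whole. The fingers move at their own pace and stop on an object; FORCE is the grip in N (left out, the last holds). Time passes only in rows, so rows that do not move let the fingers close. It gives the time, the measured TCP pose, the force, the opening and the grip force at its end, in the units of the state.
- env.get_obs(): the state, without advancing time (a new reading comes with each control period).
- env.read_camera(name): name is "scene" or "top"; returns a dict with "frame" (400x640x3 uint8, red, green, blue), "z_map" (400x640 float32, m along the optical axis (not along the pixel's ray), 0 where there is no reading), "K" (3x3 intrinsics, pixels), "rvec" (rotation vector, rad) and "tvec" (3), from world to camera coordinates, as OpenCV has them. Camera axes: x right, y down, z forward; pixel columns grow to the right and rows downward; lengths in m; the calibration is good to about 2 mm. A picture is of the moment at which its call begins.
- env.sign_off(): hands the job in; it is judged then, once.
The state is a dict: "time_s": time; "qpos": joint angles; "joint_velocities": joint speeds; "effort": joint torques, N m; "tool_pos": TCP position; "tool_rot": TCP orientation; "force": force on the tool from outside, world axes, zero at the start; "wrist_torque": the same for the moment, N m; "grip_width": finger opening in m; "grasp_force": force on a finger pad.
Only numpy, scipy, OpenCV 4.12 (cv2) and the standard library are available. Lean on these libraries where they do the work, as an engineer would, in place of code of your own. Each camera call takes 0.05 s, during which the arm holds its last target. There are 200 camera calls.

## Working session

There is one attempt and no reset: what is moved stays moved. The work goes in short steps, Python scripts to look and compute and a shell command to move; the robot and the scene stay as the last step left them, time stands still between calls to the robot, and variables do not carry over. Pictures are saved under pics/ and viewed, at most 11 in all, crops included, and the job is handed in when it is done.

```bash
ls; mkdir -p pics
python3 - <<'E'
from cell import env
import cv2,pickle
for n in("scene","top"):
    d=env.read_camera(n); pickle.dump(d,open(f'{n}0.pkl','wb'))
    cv2.imwrite(f'pics/{n}0.png',d["frame"][:,:,::-1]); print(n,d["K"].tolist(),d["rvec"],d["tvec"])
print(env.grip_point_offset); print(env.get_obs())
E
```

```text
pics
scene [[424.9770374989364, 0.0, 324.06759999985536], [0.0, 424.9770374989364, 196.02585253076998], [0.0, 0.0, 1.0]] [ 1.20514542  2.25395704 -1.00210324] [ 0.30702576 -0.2621523   1.39626262]
top [[393.47366250206625, 0.0, 323.6876214249773], [0.0, 393.47366250206625, 198.71773079763568], [0.0, 0.0, 1.0]] [ 2.19824301 -2.1897899   0.09241714] [0.01396448 0.56925409 1.00460135]
0.0187
{'time_s': 0.1, 'qpos': array([73.40181296, 18.43487072, -4.01538208, 83.16583567,  1.29450202,
       78.53961243, -3.26139964]), 'joint_velocities': array([ 0.07860976, -0.0621795 ,  0.07267127, -0.13935961, -0.07515615,
        0.00193429,  0.02423747]), 'effort': array([-1.07032058e-03, -4.92572880e+01, -4.05916404e-01, -3.13399851e+01,
       -6.39308151e-02,  3.95489100e-02,  8.83583698e-05]), 'tool_pos': array([ 0.19425638, -0.61980073,  0.22158838]), 'tool_rot': array([-1.79904879e+02,  4.84370581e-03,  1.74060989e+01]), 'force': array([-0.41081106, -0.09382907, -0.14312707]), 'wrist_torque': array([0.03260174, 0.0115499 , 0.04519978]), 'grasp_force': 0.0, 'grip_width': 0.08680098350323044}
```

View pics/scene0.png

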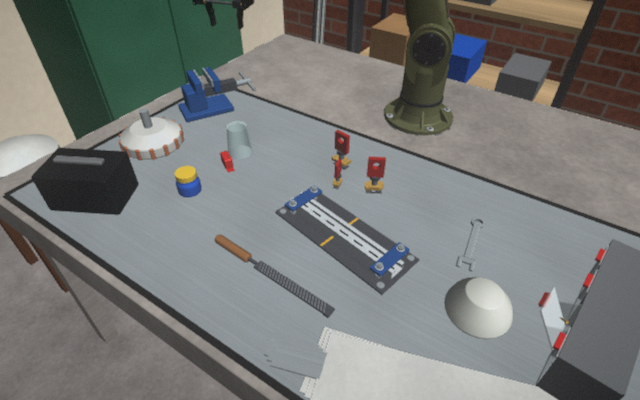

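View pics/top0.png

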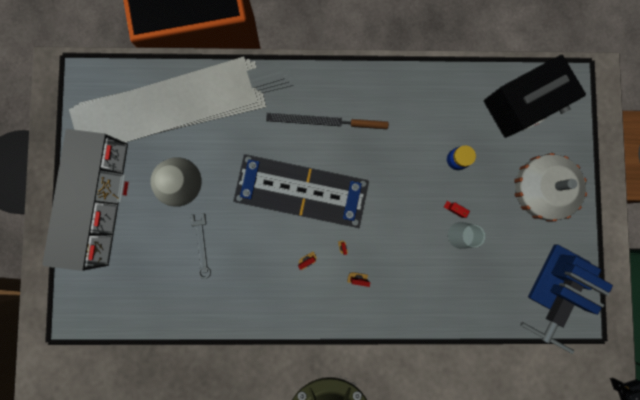

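Candidates for the hanger, as top and scene pixels: A (307,260) / (375,172), B (343,246) / (337,172) and C (359,280) / (342,145). I'll measure each one and check a close crop.

```bash
cat > h.py <<'E'
import numpy as np,cv2,pickle
def load(n): return pickle.load(open(n,'rb'))
def cam(d):
    R=cv2.Rodrigues(np.array(d["rvec"]))[0]; t=np.array(d["tvec"]).ravel(); return R,t,d["K"]
def pts(d,mask):   # depth points in world
    R,t,K=cam(d); v,u=np.nonzero(mask&(d["z_map"]>0)); z=d["z_map"][v,u]
    c=np.stack([(u-K[0,2])/K[0,0]*z,(v-K[1,2])/K[1,1]*z,z],1); return (c-t)@R
def ray(d,uv,z):   # ray onto plane z
    R,t,K=cam(d); uv=np.atleast_2d(uv).astype(float)
    r=np.c_[(uv[:,0]-K[0,2])/K[0,0],(uv[:,1]-K[1,2])/K[1,1],np.ones(len(uv))]@R; o=-R.T@t
    return o+r*((z-o[2])/r[:,2])[:,None]
def hsv(d): return cv2.cvtColor(d["frame"],cv2.COLOR_RGB2HSV)
def red(d): h=hsv(d); return ((h[...,0]<6)|(h[...,0]>172))&(h[...,1]>150)&(h[...,2]>70)
def yel(d): h=hsv(d); return (h[...,0]>12)&(h[...,0]<32)&(h[...,1]>120)&(h[...,2]>80)
E
python3 - <<'E'
from h import *
for n,box in(("scene",(315,115,400,205)),("top",(290,230,380,300))):
    d=load(n+'0.pkl'); print(n,'cam at',-cam(d)[0].T@cam(d)[1])
    m=np.zeros((400,640),bool); m[box[1]:box[3],box[0]:box[2]]=1
    for nm,f in(('red',red),('yel',yel)):
        k,l,s,c=cv2.connectedComponentsWithStats((f(d)&m).astype(np.uint8))
        for i in range(1,k):
            if s[i,4]<6: continue
            p=pts(d,l==i); q=p[:,:2]-p[:,:2].mean(0); w,V=np.linalg.eigh(q.T@q); a=V[:,1]; e=q@a
            print(nm,c[i].round(1),s[i].tolist(),'mean',p.mean(0).round(4),'z',p[:,2].min().round(4),p[:,2].max().round(4),'len',np.ptp(e).round(4),'ang',np.degrees(np.arctan2(a[1],a[0])).round(1))
a=cv2.imread('pics/scene0.png')[120:200,320:400]; b=cv2.imread('pics/top0.png')[225:295,290:380]
cv2.imwrite('pics/crop1.png',np.hstack([cv2.resize(a,(400,400),interpolation=3),cv2.resize(b,(400,400),interpolation=3)]))
E
```

```text
scene cam at [1.18677144 0.40978044 0.73225097]
red [344.4 137.9] [337, 131, 12, 22, 46] mean [ 0.3675 -0.0612  0.0965] z 0.0565 0.1072 len 0.0438 ang 76.7
red [339.7 140.7] [338, 138, 5, 6, 16] mean [ 0.3658 -0.0764  0.0809] z 0.0746 0.0896 len 0.0111 ang 121.5
red [376.2 159.1] [369, 157, 16, 6, 59] mean [0.4131 0.0576 0.1051] z 0.0994 0.1082 len 0.037 ang 119.1
red [338.2 165.4] [336, 160, 5, 15, 40] mean [ 0.4432 -0.0321  0.0655] z 0.0215 0.0769 len 0.0984 ang -149.3
red [374.  169.5] [368, 162, 13, 15, 75] mean [0.4165 0.0566 0.0741] z 0.0547 0.0991 len 0.032 ang 123.6
red [382.  165.7] [381, 162, 3, 9, 13] mean [0.4081 0.0731 0.0888] z 0.0743 0.0974 len 0.0057 ang 135.9
yel [335.7 157.4] [333, 156, 6, 4, 20] mean [ 0.3664 -0.0869  0.0212] z 0.0178 0.0244 len 0.0208 ang -141.4
yel [345.1 161.3] [341, 158, 9, 7, 42] mean [ 0.3694 -0.0543  0.023 ] z 0.0182 0.0729 len 0.084 ang -161.8
yel [336.7 182.1] [334, 178, 7, 8, 31] mean [ 0.4503 -0.0303  0.0156] z 0.0109 0.0369 len 0.0248 ang -149.9
yel [373.6 185.5] [365, 181, 18, 9, 107] mean [0.4144 0.0594 0.0216] z 0.0165 0.0266 len 0.0462 ang 123.4
top cam at [0.4990208  0.03203801 1.04087507]
red [343.6 248. ] [342, 243, 5, 11, 35] mean [ 0.445  -0.0321  0.0739] z 0.0514 0.0782 len 0.0256 ang -167.7
red [306.3 262.8] [299, 258, 16, 11, 84] mean [0.4117 0.0579 0.1043] z 0.052 0.1116 len 0.0398 ang 119.4
red [360.4 282.4] [352, 280, 18, 6, 75] mean [ 0.3665 -0.0694  0.1062] z 0.1027 0.1095 len 0.0407 ang 80.5
yel [340.  242.8] [339, 241, 4, 5, 12] mean [ 0.4554 -0.0263  0.0201] z 0.0131 0.06 len 0.0126 ang 155.4
yel [311.5 254.8] [307, 252, 9, 7, 28] mean [0.4248 0.047  0.0263] z 0.0192 0.0609 len 0.0217 ang 77.4
yel [300.6 260.6] [299, 258, 4, 6, 14] mean [0.4106 0.0743 0.0342] z 0.018 0.0649 len 0.0137 ang 138.1
yel [355.7 275.8] [348, 273, 19, 9, 69] mean [ 0.3717 -0.0662  0.0265] z 0.0173 0.0664 len 0.0474 ang 94.4
```

View pics/crop1.png

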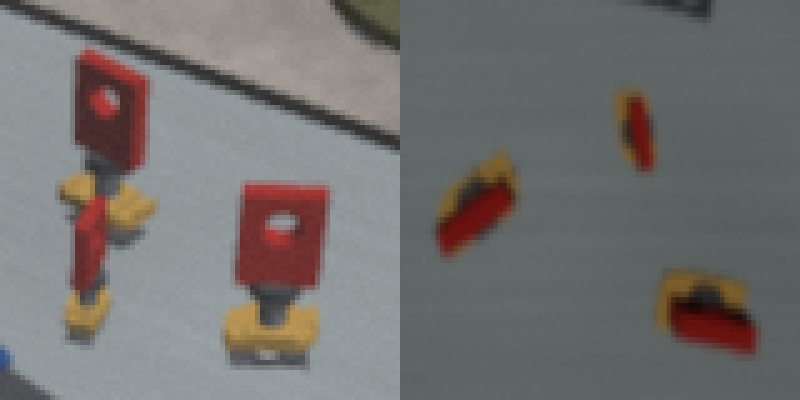

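The crop shows A and C tall, with tops about 0.107 m and lugs about 40 mm wide. B, at top (343,247) / scene (337,172), has its top at about 0.077 m with a roughly 30 mm lug, which matches 66+10 mm. So B is the target. Next I'll measure B and the clamp.

Run:
```python
from h import *
T=load('top0.pkl'); S=load('scene0.pkl')
# B lug top in top view
for d,box,n in((T,(330,236,352,258),'T'),(S,(328,155,348,192),'S')):
    m=np.zeros((400,640),bool); m[box[1]:box[3],box[0]:box[2]]=1
    for f in(red,yel):
        k=(f(d)&m).astype(np.uint8); v,u=np.nonzero(k); r=cv2.minAreaRect(np.c_[u,v].astype(np.float32)); print(n,f.__name__,r,u.mean(),v.mean())
        P=ray(d,cv2.boxPoints(r),0.076 if f is red else .017); print(P[:,:2].round(4).tolist())
    if n=='T':
        h=hsv(d); print('rows', [(v,[(u,h[v,u].tolist()) for u in range(338,350) if h[v,u,1]>110]) for v in range(238,258)][::3])
# yellow line
for d,box,n in((T,(295,160,318,220),'T'),(S,(315,210,365,250),'S')):
    m=np.zeros((400,640),bool); m[box[1]:box[3],box[0]:box[2]]=1
    k,l,s,c=cv2.connectedComponentsWithStats((yel(d)&m).astype(np.uint8))
    for i in range(1,k):
        if s[i,4]>5: print(n,'mark',c[i].round(2),s[i].tolist(),ray(d,c[i],.006).round(4))
# blue bars
for d,n in((T,'T'),(S,'S')):
    h=hsv(d); b=((h[...,0]>105)&(h[...,0]<125)&(h[...,1]>140)&(h[...,2]>50)).astype(np.uint8)
    k,l,s,c=cv2.connectedComponentsWithStats(b)
    for i in range(1,k):
        if s[i,4]>40: print(n,'blue',c[i].round(1),s[i].tolist(),ray(d,c[i],.035).round(4))
t=cv2.imread('pics/top0.png')[148:232,228:374]; s=cv2.imread('pics/scene0.png')[175:300,265:430]
t=cv2.resize(t,None,fx=4.2,fy=4.2,interpolation=3)[:300]; 
cv2.imwrite('pics/crop2.png',cv2.resize(cv2.imread('pics/top0.png')[155:227,240:370],(780,432),interpolation=2))
```

```text
T red ((343.5799865722656, 248.0600128173828), (10.465181350708008, 3.3941125869750977), 81.8698959350586) 343.62857142857143 247.97142857142856
[[0.4569, -0.026], [0.458, -0.0342], [0.4329, -0.0378], [0.4318, -0.0296]]
T yel ((340.75, 246.25001525878906), (6.008327960968018, 10.751745223999023), 18.434946060180664) 340.6470588235294 244.8235294117647
[[0.4355, -0.0167], [0.4618, -0.0255], [0.4569, -0.0403], [0.4307, -0.0314]]
rows [(238, []), (241, [(340, [19, 125, 112]), (341, [19, 130, 108]), (342, [17, 129, 103])]), (244, [(339, [19, 148, 117]), (340, [18, 167, 110]), (341, [10, 190, 94]), (342, [2, 209, 99]), (343, [1, 219, 105]), (344, [4, 203, 107]), (345, [9, 137, 104])]), (247, [(341, [3, 130, 61]), (342, [1, 199, 87]), (343, [1, 213, 104]), (344, [1, 211, 105]), (345, [1, 171, 91])]), (250, [(341, [17, 124, 78]), (342, [7, 166, 77]), (343, [2, 206, 94]), (344, [1, 218, 103]), (345, [3, 207, 107]), (346, [8, 167, 107])]), (253, [(343, [8, 152, 94]), (344, [2, 198, 99]), (345, [1, 197, 106]), (346, [4, 163, 105])]), (256, [])]
S red ((337.6219482421875, 166.90243530273438), (
[... 748 characters left out ...]
, 181, 18, 39, 280] [[ 0.5644 -0.0557  0.035 ]]
T blue [563.3 276.4] [530, 245, 82, 63, 1597] [[ 0.3721 -0.596   0.035 ]]
T blue [577.9 282.1] [566, 275, 25, 14, 55] [[ 0.3578 -0.6331  0.035 ]]
T blue [579.6 300.1] [560, 287, 41, 27, 357] [[ 0.3124 -0.6355  0.035 ]]
S blue [465.4  56.8] [448, 34, 39, 48, 1282] [[-0.4594 -0.0091  0.035 ]]
S blue [214.1  79.5] [206, 68, 14, 24, 116] [[ 0.2352 -0.679   0.035 ]]
S blue [202.  100.7] [179, 70, 54, 50, 1107] [[ 0.3665 -0.6046  0.035 ]]
S blue [189.7 187.8] [177, 177, 23, 20, 266] [[ 0.6958 -0.3116  0.035 ]]
S blue [304.3 197.9] [290, 189, 31, 21, 199] [[ 0.5658 -0.052   0.035 ]]
S blue [389.7 259.1] [371, 246, 38, 29, 315] [[0.6221 0.2097 0.035 ]]
```

View pics/crop2.png

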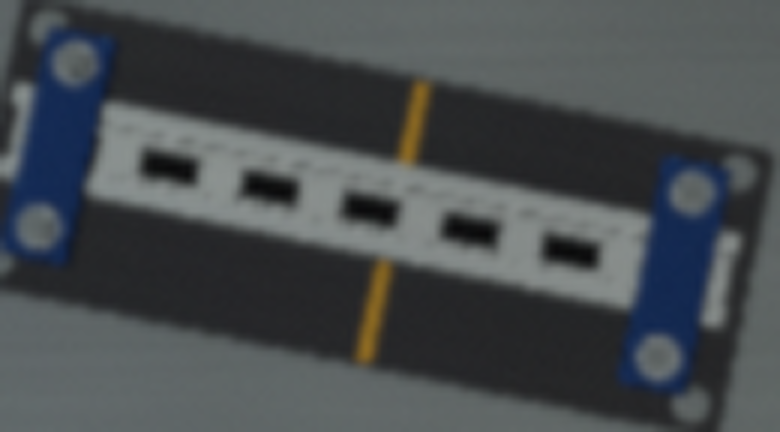

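Run:
```python
from h import *
T=load('top0.pkl'); S=load('scene0.pkl')
a=np.radians(78.3); Y=np.array([np.cos(a),np.sin(a)]); X=np.array([np.sin(a),-np.cos(a)])  # clamp axes
M=np.array([.590,.065])
for d,n,b in((T,'T',(255,165,345,212)),(S,'S',(295,195,385,262))):
    h=hsv(d); m=np.zeros((400,640),bool); m[b[1]:b[3],b[0]:b[2]]=1
    g=cv2.cvtColor(d['frame'],cv2.COLOR_RGB2GRAY).astype(float)
    # clamp-frame profile at z=.027: average gray along y in -90..90
    R,t,K=cam(d)
    def samp(z,ys,xs):
        P=M+xs[:,None,None]*X+ys[None,:,None]*Y; P=np.concatenate([P,np.full(P.shape[:2]+(1,),z)],2)
        uv=cv2.projectPoints(P.reshape(-1,3),np.array(d['rvec']),t,K,None)[0].reshape(len(xs),len(ys),2).astype(np.float32)
        return cv2.remap(g.astype(np.float32),uv[...,0],uv[...,1],1)
    xs=np.arange(-.040,.0401,.001)
    for y0,y1 in((-.085,-.03),(.03,.085)):
        p=samp(.027,np.arange(y0,y1,.002),xs).mean(1); q=np.diff(p)
        print(n,y0,'lip edges (max grad)',xs[np.argmax(q)]+.0005,xs[np.argmin(q)]+.0005); print(p.astype(int).tolist())
    k,l,s,c=cv2.connectedComponentsWithStats(((g<45)&m).astype(np.uint8))
    for i in range(1,k):
        if 8<s[i,4]<150:
            w=ray(d,c[i],.0075)[0]; print(n,'hole',c[i].round(1),s[i].tolist(),w.round(4),'clamp x,y',((w[:2]-M)@X).round(4),((w[:2]-M)@Y).round(4))
for n,P in(('T',[(.6329,.056),(.5485,.0735)]),('S',[(.5403,.0742),(.6311,.0556)])):
    print(n,[((np.array(p)-M)@X,(np.array(p)-M)@Y) for p in P])
```

```text
T -0.085 lip edges (max grad) -0.018499999999999982 0.023500000000000056
[37, 37, 37, 37, 37, 37, 37, 37, 37, 37, 37, 37, 37, 37, 38, 38, 40, 42, 48, 57, 69, 83, 99, 113, 124, 130, 134, 136, 136, 135, 132, 128, 122, 114, 104, 91, 80, 70, 64, 60, 58, 58, 60, 64, 71, 80, 91, 102, 113, 120, 124, 125, 125, 125, 127, 130, 132, 133, 133, 130, 125, 116, 104, 88, 72, 59, 48, 41, 38, 37, 37, 37, 37, 37, 37, 37, 37, 37, 38, 38, 38]
T 0.03 lip edges (max grad) -0.018499999999999982 0.023500000000000056
[38, 38, 38, 38, 38, 38, 38, 38, 37, 37, 37, 38, 38, 38, 39, 39, 41, 44, 49, 59, 72, 87, 102, 116, 127, 132, 136, 137, 137, 136, 134, 131, 127, 122, 115, 107, 99, 93, 89, 86, 86, 86, 87, 90, 94, 100, 108, 116, 123, 127, 129, 129, 128, 127, 129, 132, 134, 135, 134, 131, 125, 115, 102, 87, 72, 59, 49, 43, 40, 39, 39, 39, 38, 38, 38, 38, 38, 39, 39, 39, 39]
T hole [267.5 182.4] [264, 181, 8, 4, 24] [0.6125 0.1642 0.0075] clamp x,y 0.0019 0.1017
T hole [284.4 185.8] [281, 184, 8, 4, 23] [0.6037 0.1195 0.0075] clamp x,y 0.0024 0.0562
T hole [301.4 189.4] [298, 188, 8, 4, 25] [0.5943 0.0749 0.0075] cla
[... 678 characters left out ...]
019499999999999983 -0.009499999999999974
[81, 81, 81, 81, 80, 80, 80, 80, 80, 79, 79, 79, 79, 80, 80, 80, 81, 84, 93, 109, 130, 151, 169, 183, 190, 194, 195, 192, 185, 172, 153, 130, 108, 96, 98, 112, 133, 154, 172, 185, 193, 195, 196, 196, 196, 193, 187, 176, 163, 148, 142, 144, 157, 171, 183, 190, 193, 194, 192, 187, 177, 160, 139, 117, 99, 88, 84, 83, 83, 83, 83, 83, 82, 82, 82, 82, 82, 82, 82, 82, 81]
T [(np.float64(0.04383374423388241), np.float64(-0.00011343032480149667)), (np.float64(-0.04236143865133361), np.float64(-9.22788670102628e-05))]
S [(np.float64(-0.05053301680518164), np.float64(-0.0010696787214984195)), (np.float64(0.04215225809290582), np.float64(-0.0008701365806919348))]
```

Estimates from both views:
- **Slot at the mark:** about (0.592, 0.064), with the strut's direction at 78.3°.
- **Hanger B:** about (0.445, -0.032), yaw about 11°.

I'm setting out on an arc that stays within reach.

```bash
python3 -m creep '{"translation":[[0,0,0],[0.5,-0.48,0],[0.5,-0.48,0],[0.5,-0.48,0],[0.5,-0.48,0]],"turn":[[0,0,0.0356],[0,0,0],[0,0,0],[0,0,0],[0,0,0]],"grip":[0.5,0.5,0.5,0.5,0.5]}' 20
python3 -m creep '{"translation":[[0.5,-0.48,0],[0.5,-0.48,0],[0.5,-0.48,0],[0,0,0]],"turn":[[0,0,0],[0,0,0],[0,0,0],[0,0,0]],"grip":[0.5,0.5,0.5,0.5]}'
```

```text
time_s: 0.72
tool_pos: [0.3229, -0.4371, 0.2222]
tool_rot: [-180.0, 0.0, 11.0]
force: [0.7, 0.1, 0.4]
grip_width: 0.0474
grasp_force: 0.0
time_s: 1.23
tool_pos: [0.421, -0.2979, 0.2225]
tool_rot: [-179.9, -0.1, 11.5]
force: [-0.1, -1.1, 0.2]
grip_width: 0.0434
grasp_force: 0.0
```

```bash
python3 -m creep '{"translation":[[0.19,-0.64,0],[0.19,-0.64,0],[0.19,-0.64,0],[0.19,-0.64,0],[0.18,-0.64,0]],"turn":[[0,0,0],[0,0,0],[0,0,0],[0,0,0],[0,0,0]],"grip":[0.4,0.4,0.4,0.4,0.4]}'
python3 -m creep '{"translation":[[0,0,0.5],[0,0,0.5],[0,0,0]],"turn":[[0,0,0],[0,0,0],[0,0,0]],"grip":[0.4,0.4,0.4]}'
python3 - <<'E'
from cell import env
import cv2,numpy as np
o=env.get_obs(); print(o['qpos'].round(1),o['tool_pos'],o['tool_rot'])
a=env.read_camera('scene')['frame'][60:210,260:430,::-1]; b=env.read_camera('top')['frame'][200:320,280:400,::-1]
cv2.imwrite('pics/near.png',np.hstack([cv2.resize(a,(453,400),interpolation=3),cv2.resize(b,(340,400),interpolation=3)[:, :340]]))
E
```

```text
time_s: 1.85
tool_pos: [0.4427, -0.0367, 0.2224]
tool_rot: [180.0, 0.0, 10.9]
force: [1.2, 0.4, -0.4]
grip_width: 0.0348
grasp_force: 0.0
time_s: 2.22
tool_pos: [0.4402, -0.0378, 0.14]
tool_rot: [-179.9, 0.4, 11.0]
force: [-0.3, 1.3, 0.9]
grip_width: 0.0349
grasp_force: 0.0
[ 38.   -2.4 -35.3 115.9  -1.6  66.4 -75.7] [ 0.44018676 -0.03780021  0.13995995] [-179.85673519    0.35230318   10.95988696]
```

View pics/near.png

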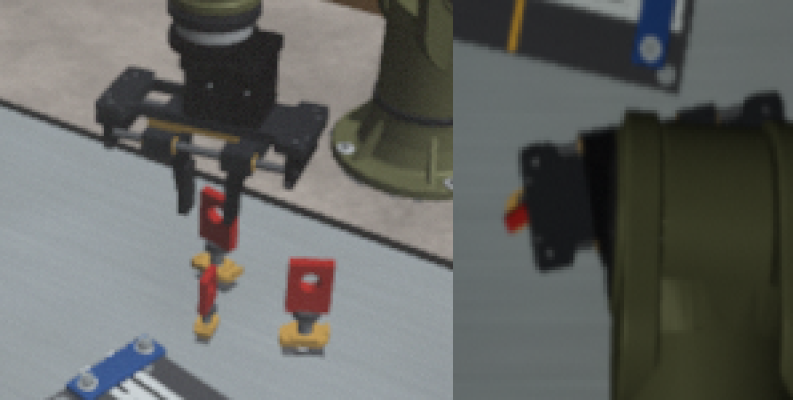

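```bash
python3 -m creep '{"translation":[[0.07,-0.06,0],[0,0,0.3],[0,0,0.3],[0,0,0]],"turn":[[0,0,0],[0,0,0],[0,0,0],[0,0,0]],"grip":[0.4,0.4,0.4,0.4]}'
python3 - <<'E'
from cell import env
import cv2,numpy as np
a=env.read_camera('scene')['frame'][110:200,300:400,::-1]
cv2.imwrite('pics/near2.png',cv2.resize(a,(600,540),interpolation=3))
E
```

```text
time_s: 2.82
tool_pos: [0.4473, -0.0312, 0.0944]
tool_rot: [-180.0, 0.1, 11.0]
force: [0.8, 0.9, 0.5]
grip_width: 0.0348
grasp_force: 0.0
```

View pics/near2.png

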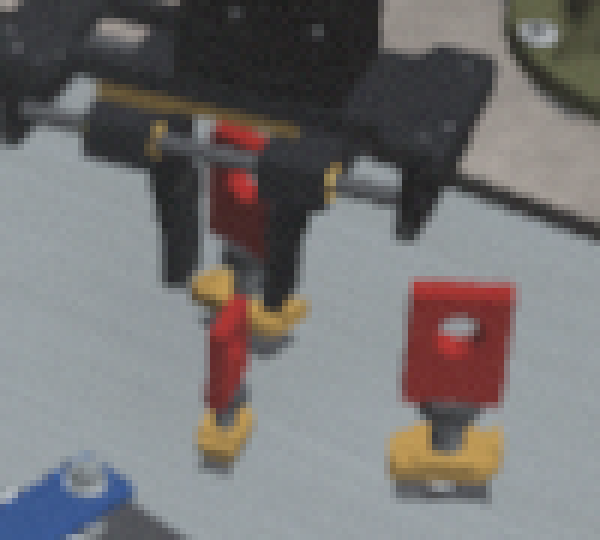

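The crop shows B's lug (crop 228,350) between the fingers' lines. The gripper's end bracket (crop 405,235) hangs low on the side where decoy A stands (crop 460,290). I'll measure that clearance by depth before going down.

Run:
```python
from cell import env
from h import *
d=env.read_camera('scene'); pickle.dump(d,open('s1.pkl','wb')); o=env.get_obs(); print(o['tool_pos'],o['tool_rot'])
m=np.zeros((400,640),bool); m[105:165,295:385]=1
g=d['frame'].max(2); p=pts(d,m&(g<75)); p=p[p[:,2]>.085]
y=np.radians(11); q=p-np.array([*o['tool_pos']]); tx=q[:,0]*np.cos(y)+q[:,1]*np.sin(y); ty=q[:,0]*np.sin(y)-q[:,1]*np.cos(y)
k=(abs(tx)<.06)&(abs(ty)<.12)
for a in np.arange(-.12,.12,.01):
    s=k&(ty>=a)&(ty<a+.01)
    if s.sum(): print(a.round(3),'n',s.sum(),'lowest rel z',np.sort(q[s,2])[:4].round(3),'tx range',tx[s][q[s,2]<q[s,2].min()+.01].round(3)[:4])
```

```text
[ 0.44872338 -0.03145995  0.09588057] [ 1.79966402e+02 -1.05595573e-01  1.10028627e+01]
-0.1 n 86 lowest rel z [0.092 0.093 0.093 0.093] tx range [0.006 0.017 0.032 0.037]
-0.09 n 139 lowest rel z [0.071 0.073 0.073 0.073] tx range [-0.01  -0.011 -0.002  0.022]
-0.08 n 91 lowest rel z [0.08  0.083 0.085 0.086] tx range [0.029 0.031 0.034 0.031]
-0.07 n 70 lowest rel z [0.101 0.103 0.105 0.105] tx range [-0.036 -0.03  -0.028 -0.015]
-0.06 n 191 lowest rel z [0.072 0.078 0.078 0.081] tx range [ 0.    -0.007  0.003 -0.011]
-0.05 n 173 lowest rel z [0.076 0.076 0.077 0.078] tx range [0.04  0.039 0.038 0.036]
-0.04 n 173 lowest rel z [0.032 0.035 0.035 0.039] tx range [0.008 0.007 0.012 0.012]
-0.03 n 198 lowest rel z [0.004 0.004 0.005 0.005] tx range [0.002 0.009 0.002 0.009]
-0.02 n 119 lowest rel z [0.007 0.012 0.015 0.017] tx range [0.007 0.009 0.009 0.007]
-0.01 n 98 lowest rel z [0.079 0.081 0.081 0.102] tx range [0.03  0.032 0.03 ]
-0.0 n 97 lowest rel z [0.08  0.08  0.083 0.084] tx range [0.032 0.033 0.032 0.031]
0.01 n 114 lowest rel z [0.004 0.005 0.007 0.008] tx range [-0.003 -0.001  0.004  0.007]
0.02 n 144 lowest rel z [0.002 0.004 0.006 0.007] tx range [0.008 0.012 0.011 0.01 ]
0.03 n 74 lowest rel z [0.05  0.076 0.077 0.078] tx range [0.01]
0.04 n 91 lowest rel z [0.077 0.079 0.079 0.079] tx range [0.039 0.039 0.037 0.038]
0.05 n 38 lowest rel z [0.083 0.085 0.085 0.085] tx range [-0.026 -0.027  0.032  0.033]
0.06 n 81 lowest rel z [0.083 0.084 0.1   0.102] tx range [-0.025 -0.025]
0.07 n 124 lowest rel z [0.074 0.075 0.075 0.076] tx range [-0.025 -0.007  0.006 -0.   ]
0.08 n 95 lowest rel z [0.07  0.074 0.076 0.076] tx range [0.035 0.037 0.039 0.035]
0.09 n 18 lowest rel z [0.101 0.101 0.106 0.107] tx range [-0.031 -0.016 -0.003  0.002]
```

Brackets hang 70 mm above the TCP, so there's about 9 mm of clearance at grasp height. Going down and gripping.

```bash
python3 -m creep '{"translation":[[-0.035,0,0],[0,0,0.3],[0,0,0.3],[0,0,0],[0,0,0]],"turn":[[0,0,0],[0,0,0],[0,0,0],[0,0,0],[0,0,0]],"grip":[0.4,0.4,0.4,0.4,0.4]}' 20
python3 - <<'E'
from cell import env
for i in range(3):
    o=env.get_obs(); print(o['tool_pos'].round(4),o['force'].round(2));
E
```

```text
time_s: 3.55
tool_pos: [0.4457, -0.0322, 0.0477]
tool_rot: [180.0, -0.1, 11.0]
force: [-0.5, -0.2, 0.6]
grip_width: 0.035
grasp_force: 0.0
[ 0.4457 -0.0322  0.0477] [-0.51 -0.22  0.56]
[ 0.4457 -0.0322  0.0477] [-0.51 -0.22  0.56]
[ 0.4457 -0.0322  0.0477] [-0.51 -0.22  0.56]
```

```bash
python3 -m creep '{"translation":[[0,0,0],[0,0,0],[0,0,0],[0,0,0],[0,0,0]],"turn":[[0,0,0],[0,0,0],[0,0,0],[0,0,0],[0,0,0]],"grip":[0.2,0.1,0,0,0]}' 20
python3 -m creep '{"translation":[[0,0,0],[0,0,0],[0,0,-0.2],[0,0,-0.3],[0,0,0]],"turn":[[0,0,0],[0,0,0],[0,0,0],[0,0,0],[0,0,0]],"grip":[0,0,0,0,0]}' 50
python3 - <<'E'
from cell import env
import cv2,numpy as np,pickle
d=env.read_camera('scene'); pickle.dump(d,open('s2.pkl','wb')); 
cv2.imwrite('pics/grip.png',cv2.resize(d['frame'][105:195,295:395,::-1],(600,540),interpolation=3))
o=env.get_obs(); print(o['tool_pos'],o['tool_rot'],o['force'],o['wrist_torque'],o['grip_width'])
E
```

```text
time_s: 4.18
tool_pos: [0.4449, -0.0322, 0.0466]
tool_rot: [180.0, -0.0, 11.0]
force: [0.2, 0.0, 0.6]
grip_width: 0.0081
grasp_force: 20.0
time_s: 4.8
tool_pos: [0.4464, -0.0322, 0.0885]
tool_rot: [179.9, -0.2, 11.0]
force: [-0.3, -0.3, -1.6]
grip_width: 0.0075
grasp_force: 50.0
[ 0.4453423  -0.03225392  0.08730657] [ 1.79928266e+02 -8.79383590e-02  1.09891083e+01] [-0.58212269 -0.50344037 -1.27620787] [0.00870336 0.01784824 0.03384132] 0.007701019350882642
```

View pics/grip.png

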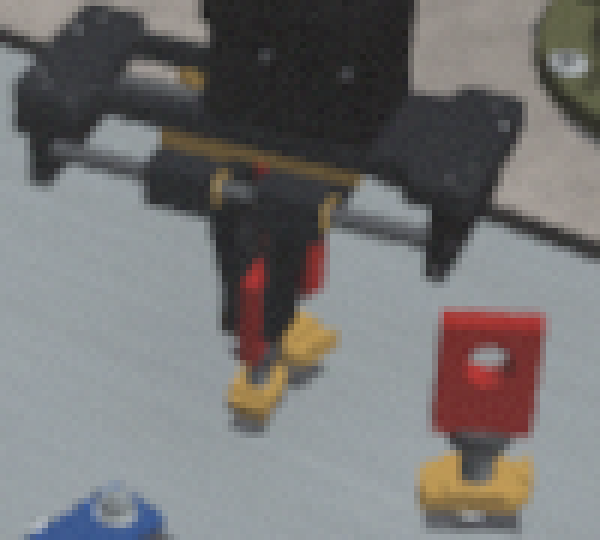

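The hanger is lifted: the nut (crop 255,390) hangs under the fingers, with 1.6 N of weight. Carrying it to above the slot, then turning.

```bash
python3 -m creep '{"translation":[[0,0,-0.44],[0.5,-0.2,0],[0.5,-0.2,0],[0.5,-0.2,0],[0.5,-0.2,0]],"turn":[[0,0,0],[0,0,0],[0,0,0],[0,0,0],[0,0,0]],"grip":[0,0,0,0,0]}'
python3 -m creep '{"translation":[[0,0,0],[0,0,0],[0,0,0],[0,0,0],[0,0,0]],"turn":[[0,0,-0.0535],[0,0,-0.0535],[0,0,-0.0535],[0,0,-0.0535],[0,0,-0.0535]],"grip":[0,0,0,0,0]}'
python3 -m creep '{"translation":[[0,0,0],[0,0,0],[0,0,0]],"turn":[[0,0,-0.0535],[0,0,-0.0535],[0,0,0]],"grip":[0,0,0]}'
python3 - <<'E'
from cell import env
import pickle,numpy as np
from h import *
P=[];F=[];
for i in range(3):
    s=env.read_camera('scene');o=env.get_obs();P.append(o['tool_pos']);F.append(o['force'])
    t=env.read_camera('top');o=env.get_obs();P.append(o['tool_pos']);F.append(o['force'])
pickle.dump(s,open('s3.pkl','wb'));pickle.dump(t,open('t3.pkl','wb'))
print(np.mean(P,0).round(4),np.std(P,0).round(4),np.mean(F,0).round(2),o['tool_rot'],o['qpos'].round(1),o['time_s'])
a=cv2.resize(s['frame'][130:260,280:400,::-1],(480,520),interpolation=3);b=cv2.resize(t['frame'][150:280,270:350,::-1],(320,520),interpolation=3)
cv2.imwrite('pics/above.png',np.hstack([a,b]))
E
```

```text
time_s: 5.48
tool_pos: [0.59, 0.0617, 0.1203]
tool_rot: [-180.0, 0.1, 11.0]
force: [-0.5, -0.5, -0.9]
grip_width: 0.0077
grasp_force: 50.0
time_s: 6.1
tool_pos: [0.5887, 0.0611, 0.1203]
tool_rot: [-179.9, 0.1, 59.5]
force: [-0.6, 0.2, -1.8]
grip_width: 0.008
grasp_force: 50.0
time_s: 6.48
tool_pos: [0.5889, 0.0611, 0.1204]
tool_rot: [-179.9, 0.0, 78.3]
force: [1.0, 0.1, -1.9]
grip_width: 0.0078
grasp_force: 50.0
[0.5893 0.0612 0.1212] [0.0002 0.0001 0.0003] [ 0.02 -0.07 -1.5 ] [-1.79992825e+02  1.49199718e-02  7.83441036e+01] [ 33.7  23.5 -51.9  97.3  19.6  68.9 -34.7] 6.775
```

View pics/above.png

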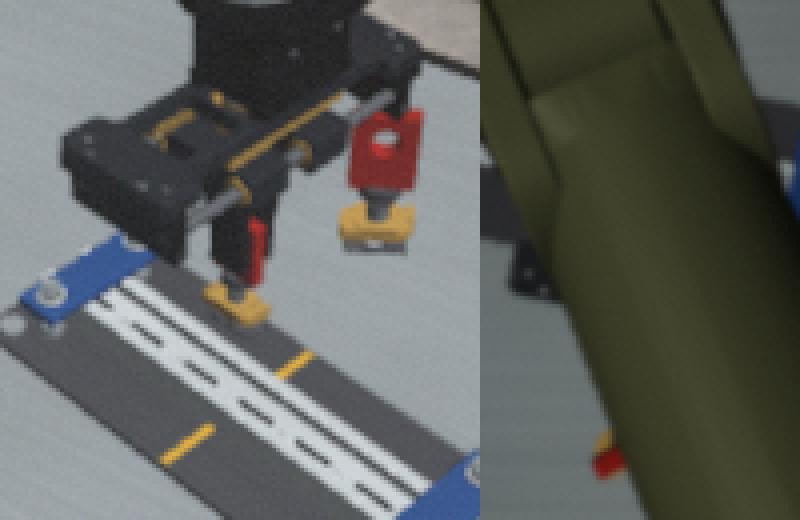

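```bash
cat >> h.py <<'E'
A=np.radians(78.3); CY=np.array([np.cos(A),np.sin(A)]); CX=np.array([np.sin(A),-np.cos(A)]); M=np.array([.590,.065])
def clamp(p): p=np.asarray(p)[...,:2]-M; return np.array([p@CX,p@CY])
def subbox(d,f,box,k=8):  # sub-pixel bbox of a colour, by upscaling
    u0,v0,u1,v1=box; c=cv2.resize(d['frame'][v0:v1,u0:u1],None,fx=k,fy=k,interpolation=cv2.INTER_CUBIC)
    m=f({'frame':c}).astype(np.uint8); n,l,s,_=cv2.connectedComponentsWithStats(m); i=1+np.argmax(s[1:,4]); x,y,w,h,a=s[i]
    tr=lambda x,y:(u0+(x-.5*(k-1))/k, v0+(y-.5*(k-1))/k)
    return np.array([*tr(x,y),*tr(x+w-1,y+h-1)]),a/k/k
E
python3 - <<'E'
from h import *
d=load('s3.pkl'); b,a=subbox(d,yel,(325,190,352,214)); print('nut bbox',b.round(2),a)
c=[(b[0]+b[2])/2,(b[1]+b[3])/2]
for z in(.0845,.0875,.0905): w=ray(d,c,z)[0]; print(z,w.round(4),'clamp',clamp(w).round(4))
m=np.zeros((400,640),bool); m[190:214,325:352]=1; p=pts(d,yel(d)&m); print('depth z',np.percentile(p[:,2],[2,25,50,75,98]).round(4), 'cx',np.percentile(clamp(p)[0] if 0 else (p[:,:2]-M)@CX,[2,50,98]).round(4),'cy',np.percentile((p[:,:2]-M)@CY,[2,50,98]).round(4))
print('TCP clamp',clamp([.5893,.0612]).round(4))
E
```

```text
nut bbox [330.94 200.81 346.31 210.31] 64.296875
0.0845 [0.5877 0.059  0.0845] clamp [-0.001  -0.0064]
0.0875 [0.5905 0.0606 0.0875] clamp [ 0.0014 -0.0042]
0.0905 [0.5933 0.0622 0.0905] clamp [ 0.0038 -0.0021]
depth z [0.0857 0.0878 0.0891 0.0902 0.0916] cx [-0.0072  0.0023  0.0099] cy [-0.021   0.0005  0.0128]
TCP clamp [ 0.0001 -0.0039]
```

```bash
python3 -m creep '{"translation":[[0.041,0.006,0],[0,0,0.25],[0,0,0.25],[0,0,0.1],[0,0,0.05]],"turn":[[0,0,0],[0,0,0],[0,0,0],[0,0,0],[0,0,0]],"grip":[0,0,0,0,0]}'
cat >> h.py <<'E'
def still(env,n=4):
    P=[];F=[];Q=[]
    for i in range(n):
        s=env.read_camera('scene'); o=env.get_obs(); P.append(o['tool_pos']);F.append(o['force']);Q.append(o['wrist_torque'])
    p=np.mean(P,0); print('t',o['time_s'],'tcp',p.round(4),'clamp mm',(1e3*clamp(p)).round(1),'F',np.mean(F,0).round(1),'F clamp x,y',(np.mean(F,0)[:2]@CX).round(1),(np.mean(F,0)[:2]@CY).round(1),'tq',np.mean(Q,0).round(2),'rot',o['tool_rot'].round(1),'w',o['grip_width'].round(4),'q7',o['qpos'][6].round(1))
    return s,p
E
python3 - <<'E'
from cell import env
from h import *
s,p=still(env); pickle.dump(s,open('s4.pkl','wb'))
b,a=subbox(s,yel,(325,200,358,238)); print(b.round(2),a); c=[(b[0]+b[2])/2,(b[1]+b[3])/2]
print(clamp(ray(s,c,p[2]-.037+.0035)[0]).round(4))
cv2.imwrite('pics/low.png',cv2.resize(s['frame'][185:255,300:390,::-1],(720,560),interpolation=2))
E
```

```text
time_s: 7.4
tool_pos: [0.5902, 0.0644, 0.0686]
tool_rot: [-179.9, 0.0, 78.4]
force: [0.4, 0.0, -1.7]
grip_width: 0.0075
grasp_force: 50.0Traceback (most recent call last):
  File "<stdin>", line 3, in <module>
  File "h.py", line 26, in still
    p=np.mean(P,0); print('t',o['time_s'],'tcp',p.round(4),'clamp mm',(1e3*clamp(p)).round(1),'F',np.mean(F,0).round(1),'F clamp x,y',(np.mean(F,0)[:2]@CX).round(1),(np.mean(F,0)[:2]@CY).round(1),'tq',np.mean(Q,0).round(2),'rot',o['tool_rot'].round(1),'w',o['grip_width'].round(4),'q7',o['qpos'][6].round(1))
                                                                                                                                                                                                                                                                ^^^^^^^^^^^^^^^^^^^^^
AttributeError: 'float' object has no attribute 'round'
```

```bash
sed -i "s/o\['grip_width'\].round(4)/round(o['grip_width'],4)/" h.py
python3 - <<'E'
from cell import env
from h import *
s,p=still(env); pickle.dump(s,open('s4.pkl','wb'))
b,a=subbox(s,yel,(325,200,358,238)); print(b.round(2),a); c=[(b[0]+b[2])/2,(b[1]+b[3])/2]
print(clamp(ray(s,c,p[2]-.037+.0035)[0]).round(4))
cv2.imwrite('pics/low.png',cv2.resize(s['frame'][185:255,300:390,::-1],(720,560),interpolation=2))
E
```

```text
t 7.8 tcp [0.5912 0.0644 0.0703] clamp mm [ 1.3 -0.3] F [-0.1 -0.1 -2. ] F clamp x,y -0.1 -0.1 tq [ 0.   -0.08 -0.01] rot [179.9  -0.   78.4] w 0.0073 q7 -37.1
[331.44 217.94 346.19 227.44] 60.953125
[ 0.0023 -0.0005]
```

View pics/low.png

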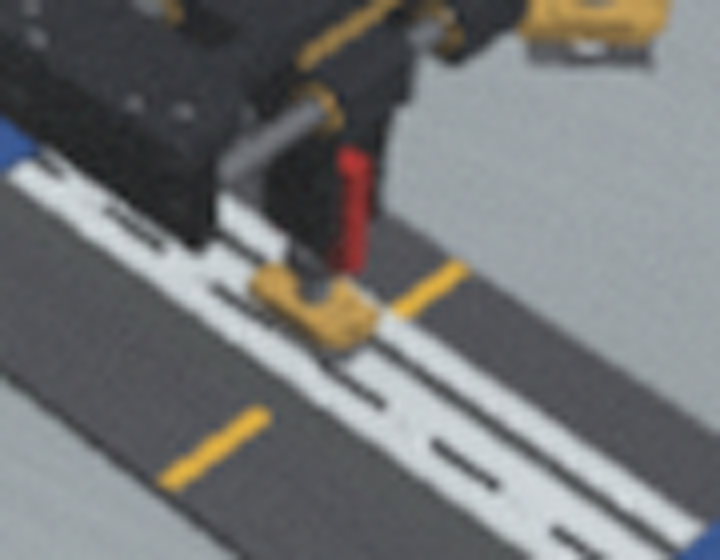

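Foot is in the slot. In this view the nut sits about 0.9 mm too far to +x of the slot centre. Correcting, then lowering by feel.

```bash
python3 -m creep '{"translation":[[-0.002,-0.009,0.02],[0,0,0.02],[0,0,0.01],[0,0,0.01],[0,0,0]],"turn":[[0,0,0],[0,0,0],[0,0,0],[0,0,0],[0,0,0]],"grip":[0,0,0,0,0]}'
python3 -m creep '{"translation":[[0,0,0.01],[0,0,0.01],[0,0,0]],"turn":[[0,0,0],[0,0,0],[0,0,0]],"grip":[0,0,0]}'
python3 -m creep '{"translation":[[0,0,0.01],[0,0,0.01],[0,0,0]],"turn":[[0,0,0],[0,0,0],[0,0,0]],"grip":[0,0,0]}'
```

```text
time_s: 8.43
tool_pos: [0.59, 0.0644, 0.0649]
tool_rot: [-180.0, 0.0, 78.4]
force: [0.2, 0.4, -2.1]
grip_width: 0.0076
grasp_force: 50.0
time_s: 8.8
tool_pos: [0.5901, 0.0643, 0.0633]
tool_rot: [180.0, 0.0, 78.4]
force: [0.4, 0.8, -1.9]
grip_width: 0.0077
grasp_force: 50.0
time_s: 9.18
tool_pos: [0.5901, 0.0643, 0.0616]
tool_rot: [180.0, 0.0, 78.4]
force: [0.5, -1.2, -1.2]
grip_width: 0.0073
grasp_force: 50.0
```

```bash
for i in 1 2 ; do python3 -m creep '{"translation":[[0,0,0.01],[0,0,0.01],[0,0,0]],"turn":[[0,0,0],[0,0,0],[0,0,0]],"grip":[0,0,0]}' | tr '\n' ' '; echo; done
```

```text
time_s: 9.55 tool_pos: [0.5901, 0.0643, 0.0601] tool_rot: [180.0, 0.0, 78.4] force: [0.9, -0.2, -2.2] grip_width: 0.0074 grasp_force: 50.0 
time_s: 9.93 tool_pos: [0.5901, 0.0643, 0.0585] tool_rot: [180.0, 0.0, 78.4] force: [1.8, 0.3, -2.0] grip_width: 0.0076 grasp_force: 50.0
```

The nut is in the slot and a light +x push shows it rubbing the -x lip. Easing 0.5 mm to +x.

```bash
python3 -m creep '{"translation":[[0,0.007,0],[0,0,0.02],[0,0,0]],"turn":[[0,0,0],[0,0,0],[0,0,0]],"grip":[0,0,0]}' | tr '\n' ' '; echo
python3 -m creep '{"translation":[[0,0,0.02],[0,0,0.01],[0,0,0]],"turn":[[0,0,0],[0,0,0],[0,0,0]],"grip":[0,0,0]}' | tr '\n' ' '; echo
python3 - <<'E'
from cell import env
from h import *
still(env)
E
```

```text
time_s: 10.3 tool_pos: [0.5903, 0.0642, 0.0566] tool_rot: [-180.0, 0.0, 78.4] force: [0.6, 0.5, -1.7] grip_width: 0.0078 grasp_force: 50.0 
time_s: 10.68 tool_pos: [0.5905, 0.0643, 0.0547] tool_rot: [-180.0, 0.0, 78.4] force: [-1.2, 0.3, 1.1] grip_width: 0.0074 grasp_force: 50.0 
t 10.875 tcp [0.5906 0.0643 0.0547] clamp mm [ 0.7 -0.5] F [-1.  -0.1  0.5] F clamp x,y -0.9 -0.3 tq [-0.04  0.13 -0.01] rot [-180.     0.    78.4] w 0.0077 q7 -37.7
```

```bash
python3 -m creep '{"translation":[[0,0,0.015],[0,0,0.015],[0,0,0.01],[0,0,0]],"turn":[[0,0,0],[0,0,0],[0,0,0],[0,0,0]],"grip":[0,0,0,0]}' | tr '\n' ' '; echo
python3 - <<'E'
from cell import env
from h import *
still(env)
E
```

```text
time_s: 11.38 tool_pos: [0.5907, 0.0643, 0.0519] tool_rot: [180.0, 0.0, 78.4] force: [-2.8, 0.3, 6.5] grip_width: 0.0074 grasp_force: 50.0 
t 11.575 tcp [0.5907 0.0643 0.0519] clamp mm [ 0.8 -0.5] F [-2.6 -0.3  5.5] F clamp x,y -2.5 -0.8 tq [-0.1   0.63  0.01] rot [180.    0.   78.4] w 0.0076 q7 -37.9
```

```bash
python3 -m creep '{"translation":[[0,-0.005,0.015],[0,0,0.012],[0,0,0]],"turn":[[0,0,0],[0,0,0],[0,0,0]],"grip":[0,0,0]}' | tr '\n' ' '; echo
python3 - <<'E'
from cell import env
from h import *
still(env)
E
```

```text
time_s: 11.95 tool_pos: [0.5907, 0.0643, 0.0503] tool_rot: [179.9, 0.0, 78.4] force: [-2.4, -1.1, 8.5] grip_width: 0.0075 grasp_force: 50.0 
t 12.15 tcp [0.5907 0.0644 0.0503] clamp mm [ 0.8 -0.5] F [-3.4 -0.1  9.1] F clamp x,y -3.3 -0.8 tq [-0.18  0.77  0.01] rot [179.9   0.   78.4] w 0.0076 q7 -38.0
```

```bash
python3 -m creep '{"translation":[[0,-0.006,0.007],[0,0,0],[0,0,0],[0,0,0]],"turn":[[0,0,0],[0,0,0.04],[0,0,0.04],[0,0,0]],"grip":[0,0,0,0]}' | tr '\n' ' '; echo
python3 - <<'E'
from cell import env
from h import *
still(env)
E
```

```text
time_s: 12.65 tool_pos: [0.5914, 0.0645, 0.0504] tool_rot: [179.8, -0.1, 63.9] force: [-1.1, -1.0, 8.2] grip_width: 0.0079 grasp_force: 50.0 
t 12.85 tcp [0.5914 0.0645 0.0503] clamp mm [ 1.5 -0.2] F [-1.5 -0.1  9. ] F clamp x,y -1.4 -0.4 tq [-0.17  0.28 -0.05] rot [ 1.798e+02 -1.000e-01  6.400e+01] w 0.0075 q7 -51.1
```

The nut turns freely, so it's below the lips. Going on with the turn.

```bash
python3 -m creep '{"translation":[[0,0,0],[0,0,0],[0,0,0],[0,0,0]],"turn":[[0,0,0.045],[0,0,0.045],[0,0,0.045],[0,0,0]],"grip":[0,0,0,0]}' | tr '\n' ' '; echo
python3 - <<'E'
from cell import env
from h import *
still(env,2)
E
```

```text
time_s: 13.35 tool_pos: [0.592, 0.0645, 0.0506] tool_rot: [179.8, -0.2, 39.6] force: [-0.4, -0.6, 9.8] grip_width: 0.0078 grasp_force: 50.0 
t 13.45 tcp [0.592  0.0644 0.0506] clamp mm [ 2.1 -0.1] F [-0.2 -0.4  8.6] F clamp x,y -0.1 -0.4 tq [-0.18  0.06 -0.09] rot [179.8  -0.2  39.7] w 0.0077 q7 -73.4
```

```bash
python3 -m creep '{"translation":[[0,0,0],[0,0,0],[0,0,0],[0,0,0]],"turn":[[0,0,0.055],[0,0,0.055],[0,0,0.055],[0,0,0]],"grip":[0,0,0,0]}' | tr '\n' ' '; echo
python3 - <<'E'
from cell import env
from h import *
still(env,2)
E
```

```text
time_s: 13.95 tool_pos: [0.5922, 0.0642, 0.0506] tool_rot: [179.9, -0.3, 9.9] force: [0.7, -1.7, 9.0] grip_width: 0.0077 grasp_force: 50.0 
t 14.05 tcp [0.5922 0.0642 0.0506] clamp mm [ 2.3 -0.3] F [ 0.6 -1.1  8.7] F clamp x,y 0.8 -1.0 tq [-0.2   0.03 -0.03] rot [179.9  -0.3  10. ] w 0.0076 q7 -100.9
```

```bash
python3 -m creep '{"translation":[[0,0,0],[0,0,0],[0,0,0],[0,0,0]],"turn":[[0,0,0.05],[0,0,0.05],[0,0,0.02],[0,0,0]],"grip":[0,0,0,0]}' | tr '\n' ' '; echo
python3 - <<'E'
from cell import env
from h import *
still(env,4)
E
```

```text
time_s: 14.55 tool_pos: [0.5921, 0.064, 0.0506] tool_rot: [-180.0, -0.3, -11.6] force: [1.1, -1.0, 9.1] grip_width: 0.0074 grasp_force: 50.0 
t 14.75 tcp [0.5921 0.064  0.0506] clamp mm [ 2.3 -0.6] F [-0.2 -1.1  8.8] F clamp x,y 0.0 -1.2 tq [-0.22  0.09  0.01] rot [-180.    -0.3  -11.6] w 0.0075 q7 -121.0
```

```bash
python3 -m creep '{"translation":[[0,0,-0.012],[0,0,-0.012],[0,0,0]],"turn":[[0,0,0],[0,0,0],[0,0,0]],"grip":[0,0,0]}' | tr '\n' ' '; echo
python3 -m creep '{"translation":[[0,0,-0.01],[0,0,0]],"turn":[[0,0,0],[0,0,0]],"grip":[0,0]}' | tr '\n' ' '; echo
python3 - <<'E'
from cell import env
from h import *
still(env,4)
E
```

```text
time_s: 15.12 tool_pos: [0.592, 0.064, 0.052] tool_rot: [-180.0, -0.3, -11.6] force: [1.3, -1.4, 5.9] grip_width: 0.0076 grasp_force: 50.0 
time_s: 15.38 tool_pos: [0.5919, 0.064, 0.0525] tool_rot: [-180.0, -0.3, -11.6] force: [1.1, -0.8, 5.6] grip_width: 0.0076 grasp_force: 50.0 
t 15.575 tcp [0.5918 0.064  0.0524] clamp mm [ 2.  -0.6] F [ 3.9 -1.   5.4] F clamp x,y 4.0 -0.2 tq [-0.3  -0.9   0.02] rot [-180.    -0.2  -11.6] w 0.0075 q7 -120.9
```

```bash
python3 -m creep '{"translation":[[0.006,0,0],[0,0,-0.008],[0,0,0]],"turn":[[0,0,0],[0,0,0],[0,0,0]],"grip":[0,0,0]}' | tr '\n' ' '; echo
python3 - <<'E'
from cell import env
from h import *
still(env,4)
E
```

```text
time_s: 15.95 tool_pos: [0.5918, 0.064, 0.0526] tool_rot: [-180.0, -0.2, -11.6] force: [4.8, -1.7, 4.6] grip_width: 0.0077 grasp_force: 50.0 
t 16.15 tcp [0.5916 0.0641 0.0526] clamp mm [ 1.8 -0.6] F [ 5.1 -1.4  4.9] F clamp x,y 5.3 -0.3 tq [-0.33 -1.3   0.  ] rot [-180.    -0.2  -11.6] w 0.0076 q7 -120.8
```

```bash
python3 -m creep '{"translation":[[0.012,0,0],[0,0,0],[0,0,0]],"turn":[[0,0,0],[0,0,0],[0,0,0]],"grip":[0,0,0]}' | tr '\n' ' '; echo
python3 - <<'E'
from cell import env
from h import *
still(env,4)
E
```

```text
time_s: 16.52 tool_pos: [0.5917, 0.0641, 0.0523] tool_rot: [-180.0, -0.1, -11.6] force: [4.2, -0.9, 5.8] grip_width: 0.0076 grasp_force: 50.0 
t 16.725 tcp [0.5918 0.0641 0.0523] clamp mm [ 1.9 -0.6] F [ 4.4 -1.9  5.8] F clamp x,y 4.7 -0.9 tq [-0.3  -1.06  0.01] rot [-1.80e+02 -1.00e-01 -1.16e+01] w 0.0075 q7 -120.8
```

```bash
python3 -m creep '{"translation":[[0.02,0,0],[0,0,0],[0,0,0]],"turn":[[0,0,0],[0,0,0],[0,0,0]],"grip":[0,0,0]}' | tr '\n' ' '; echo
python3 - <<'E'
from cell import env
from h import *
s,p=still(env,4)
cv2.imwrite('pics/seat.png',cv2.resize(s['frame'][175:245,300:390,::-1],(720,560),interpolation=2))
E
```

```text
time_s: 17.1 tool_pos: [0.592, 0.064, 0.0519] tool_rot: [180.0, 0.1, -11.6] force: [2.1, -1.0, 6.5] grip_width: 0.0074 grasp_force: 50.0 
t 17.3 tcp [0.592  0.064  0.0519] clamp mm [ 2.2 -0.5] F [ 1.3 -0.7  6. ] F clamp x,y 1.4 -0.4 tq [-0.21 -0.49 -0.  ] rot [ 1.80e+02  1.00e-01 -1.16e+01] w 0.0078 q7 -120.8
```

View pics/seat.png

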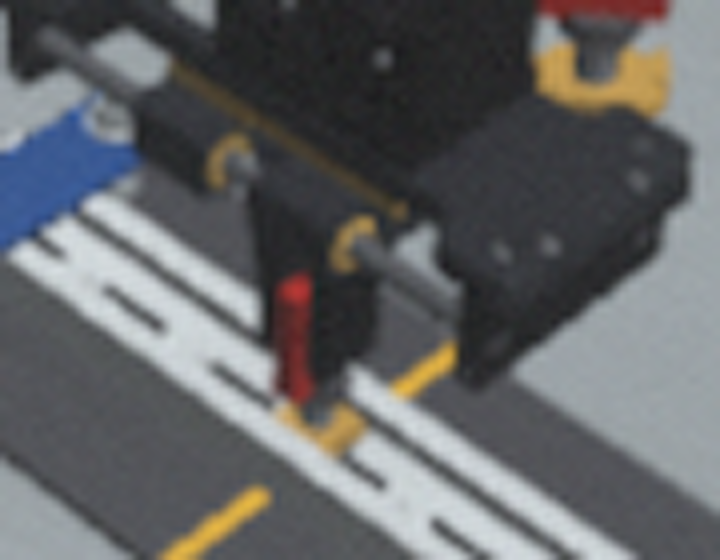

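```bash
python3 -m creep '{"translation":[[0.008,0,-0.015],[0,0,-0.01],[0,0,0]],"turn":[[0,0,0],[0,0,0],[0,0,0]],"grip":[0,0,0]}' | tr '\n' ' '; echo
python3 - <<'E'
from cell import env
from h import *
s,p=still(env,4)
E
```

```text
time_s: 17.68 tool_pos: [0.592, 0.0639, 0.0528] tool_rot: [180.0, 0.2, -11.6] force: [2.4, -0.5, -0.9] grip_width: 0.0078 grasp_force: 50.0 
t 17.875 tcp [0.5921 0.0639 0.0529] clamp mm [ 2.3 -0.6] F [ 2.1  0.3 -3.5] F clamp x,y 2.0 0.7 tq [ 0.16 -0.42 -0.02] rot [ 1.80e+02  1.00e-01 -1.16e+01] w 0.0079 q7 -120.7
```

The lips are catching: at TCP z 0.0529 the force flips to -3.5 N. Building the pull up gently.

```bash
python3 -m creep '{"translation":[[0.004,0,-0.01],[0,0,0],[0,0,0]],"turn":[[0,0,0],[0,0,0],[0,0,0]],"grip":[0,0,0]}' | tr '\n' ' '; echo
python3 - <<'E'
from cell import env
from h import *
s,p=still(env,4)
E
```

```text
time_s: 18.25 tool_pos: [0.5921, 0.0639, 0.053] tool_rot: [180.0, 0.2, -11.6] force: [2.7, 1.8, -17.0] grip_width: 0.0076 grasp_force: 50.0 
t 18.45 tcp [0.5921 0.0638 0.0531] clamp mm [ 2.3 -0.7] F [  2.1   2.7 -19.3] F clamp x,y 1.5 3.1 tq [ 0.64 -0.58  0.01] rot [180.    0.2 -11.6] w 0.0074 q7 -120.7
```

```bash
python3 -m creep '{"translation":[[0,0,0.003],[0,0,0]],"turn":[[0,0,0],[0,0,0]],"grip":[0,0]}' | tr '\n' ' '; echo
python3 - <<'E'
from cell import env
from h import *
s,p=still(env,3)
E
```

```text
time_s: 18.7 tool_pos: [0.5921, 0.0638, 0.0531] tool_rot: [180.0, 0.2, -11.6] force: [0.6, 3.2, -25.1] grip_width: 0.0075 grasp_force: 50.0 
t 18.85 tcp [0.5921 0.0638 0.0532] clamp mm [ 2.3 -0.8] F [  2.    3.6 -25.5] F clamp x,y 1.2 3.9 tq [ 0.9  -0.33 -0.04] rot [180.    0.2 -11.6] w 0.0074 q7 -120.7
```

The force creeps up while holding because the controller integrates. Easing off right away.

```bash
python3 -m creep '{"translation":[[0,0,0.012]],"turn":[[0,0,0]],"grip":[0]}' | tr '\n' ' '; echo
python3 -m creep '{"translation":[[0,0,0]],"turn":[[0,0,0]],"grip":[0]}' | tr '\n' ' '; echo
```

```text
time_s: 18.98 tool_pos: [0.5923, 0.0639, 0.0531] tool_rot: [180.0, 0.2, -11.6] force: [-0.9, 2.9, -18.2] grip_width: 0.0075 grasp_force: 50.0 
time_s: 19.1 tool_pos: [0.5923, 0.0638, 0.0531] tool_rot: [180.0, 0.2, -11.6] force: [-3.3, 3.2, -21.1] grip_width: 0.0077 grasp_force: 50.0
```

```bash
python3 -m creep '{"translation":[[0,0,0.012]],"turn":[[0,0,0]],"grip":[0]}' | tr '\n' ' '; echo
python3 -m creep '{"translation":[[0,0,0]],"turn":[[0,0,0]],"grip":[0]}' | tr '\n' ' '; echo
```

```text
time_s: 19.23 tool_pos: [0.5924, 0.0639, 0.053] tool_rot: [179.9, 0.1, -11.6] force: [-6.1, 3.0, -12.1] grip_width: 0.0073 grasp_force: 50.0 
time_s: 19.35 tool_pos: [0.5924, 0.0638, 0.053] tool_rot: [179.9, 0.1, -11.6] force: [-5.3, 2.6, -16.0] grip_width: 0.008 grasp_force: 50.0
```

```bash
python3 -m creep '{"translation":[[-0.01,0,0.005]],"turn":[[0,0,0]],"grip":[0]}' | tr '\n' ' '; echo
python3 -m creep '{"translation":[[-0.005,0,0.002]],"turn":[[0,0,0]],"grip":[0]}' | tr '\n' ' '; echo
```

```text
time_s: 19.48 tool_pos: [0.5923, 0.0639, 0.053] tool_rot: [180.0, 0.1, -11.6] force: [-3.9, 2.7, -13.8] grip_width: 0.0079 grasp_force: 50.0 
time_s: 19.6 tool_pos: [0.5923, 0.0639, 0.053] tool_rot: [180.0, 0.0, -11.6] force: [-3.9, 2.7, -12.0] grip_width: 0.0079 grasp_force: 50.0
```

```bash
python3 -m creep '{"translation":[[0,0,-0.001]],"turn":[[0,0,0]],"grip":[0]}' | tr '\n' ' '; echo
python3 -m creep '{"translation":[[0,0,0]],"turn":[[0,0,0]],"grip":[0]}' | tr '\n' ' '; echo
python3 -m creep '{"translation":[[0,0,0]],"turn":[[0,0,0]],"grip":[0]}' | tr '\n' ' '; echo
```

```text
time_s: 19.73 tool_pos: [0.5923, 0.0638, 0.053] tool_rot: [180.0, 0.0, -11.6] force: [-5.0, 2.0, -13.7] grip_width: 0.0074 grasp_force: 50.0 
time_s: 19.85 tool_pos: [0.5923, 0.0639, 0.053] tool_rot: [180.0, 0.0, -11.6] force: [-4.0, 1.8, -12.6] grip_width: 0.0078 grasp_force: 50.0 
time_s: 19.98 tool_pos: [0.5923, 0.0639, 0.053] tool_rot: [180.0, 0.0, -11.6] force: [-4.1, 2.3, -13.1] grip_width: 0.0079 grasp_force: 50.0
```

Now steady near -13 N. A touch more to reach about -15 N, then hold for over a second.

```bash
python3 -m creep '{"translation":[[0,0,-0.0015],[0,0,0]],"turn":[[0,0,0],[0,0,0]],"grip":[0,0]}' | tr '\n' ' '; echo
for i in 1 2 ; do python3 -m creep '{"translation":[[0,0,0],[0,0,0]],"turn":[[0,0,0],[0,0,0]],"grip":[0,0]}' | tr '\n' ' '; echo; done
```

```text
time_s: 20.23 tool_pos: [0.5923, 0.0639, 0.053] tool_rot: [180.0, 0.0, -11.6] force: [-4.4, 2.2, -13.7] grip_width: 0.0077 grasp_force: 50.0 
time_s: 20.48 tool_pos: [0.5923, 0.0639, 0.053] tool_rot: [180.0, 0.0, -11.6] force: [-4.4, 2.5, -12.8] grip_width: 0.0079 grasp_force: 50.0 
time_s: 20.72 tool_pos: [0.5923, 0.0639, 0.053] tool_rot: [180.0, 0.0, -11.6] force: [-5.4, 3.0, -12.9] grip_width: 0.0076 grasp_force: 50.0
```

```bash
python3 -m creep '{"translation":[[0,0,-0.004],[0,0,0]],"turn":[[0,0,0],[0,0,0]],"grip":[0,0]}' | tr '\n' ' '; echo
for i in 1 2 ; do python3 -m creep '{"translation":[[0,0,0],[0,0,0]],"turn":[[0,0,0],[0,0,0]],"grip":[0,0]}' | tr '\n' ' '; echo; done
```

```text
time_s: 20.98 tool_pos: [0.5923, 0.0639, 0.053] tool_rot: [180.0, 0.0, -11.6] force: [-4.1, 3.1, -12.5] grip_width: 0.0071 grasp_force: 50.0 
time_s: 21.22 tool_pos: [0.5923, 0.0639, 0.053] tool_rot: [180.0, 0.0, -11.6] force: [-4.5, 1.5, -12.8] grip_width: 0.0076 grasp_force: 50.0 
time_s: 21.48 tool_pos: [0.5923, 0.0638, 0.053] tool_rot: [180.0, 0.0, -11.6] force: [-5.4, 3.4, -13.4] grip_width: 0.0076 grasp_force: 50.0
```

```bash
python3 -m creep '{"translation":[[-0.01,0,-0.005],[0,0,0]],"turn":[[0,0,0],[0,0,0]],"grip":[0,0]}' | tr '\n' ' '; echo
for i in 1 2 ; do python3 -m creep '{"translation":[[0,0,0]],"turn":[[0,0,0]],"grip":[0]}' | tr '\n' ' '; echo; done
```

```text
time_s: 21.72 tool_pos: [0.5921, 0.0639, 0.053] tool_rot: [-180.0, -0.1, -11.6] force: [-1.9, 2.6, -17.2] grip_width: 0.0075 grasp_force: 50.0 
time_s: 21.85 tool_pos: [0.5921, 0.0639, 0.053] tool_rot: [-180.0, -0.0, -11.6] force: [-0.1, 2.5, -16.8] grip_width: 0.0076 grasp_force: 50.0 
time_s: 21.98 tool_pos: [0.5921, 0.0639, 0.053] tool_rot: [-180.0, -0.0, -11.6] force: [-0.7, 2.2, -16.9] grip_width: 0.0077 grasp_force: 50.0
```

Ease it a hair to about -15.5 N and hold for more than a second.

```bash
python3 -m creep '{"translation":[[0,0,0.002],[0,0,0]],"turn":[[0,0,0],[0,0,0]],"grip":[0,0]}' | tr '\n' ' '; echo
for i in 1 2 3 4; do python3 -m creep '{"translation":[[0,0,0],[0,0,0],[0,0,0]],"turn":[[0,0,0],[0,0,0],[0,0,0]],"grip":[0,0,0]}' | tr '\n' ' '; echo; done
```

```text
time_s: 22.22 tool_pos: [0.5921, 0.0639, 0.053] tool_rot: [180.0, -0.1, -11.6] force: [-0.7, 2.2, -16.5] grip_width: 0.0074 grasp_force: 50.0 
time_s: 22.6 tool_pos: [0.5921, 0.0639, 0.053] tool_rot: [180.0, -0.0, -11.6] force: [0.3, 1.5, -16.6] grip_width: 0.0077 grasp_force: 50.0 
time_s: 22.98 tool_pos: [0.5921, 0.0639, 0.053] tool_rot: [-180.0, -0.0, -11.6] force: [1.0, 1.7, -14.8] grip_width: 0.008 grasp_force: 50.0 
time_s: 23.35 tool_pos: [0.592, 0.0639, 0.053] tool_rot: [180.0, -0.0, -11.6] force: [1.1, 1.0, -15.1] grip_width: 0.0076 grasp_force: 50.0 
time_s: 23.72 tool_pos: [0.592, 0.0639, 0.053] tool_rot: [180.0, -0.0, -11.6] force: [2.0, 0.9, -13.9] grip_width: 0.0079 grasp_force: 50.0
```

The pull held at 14–17 N for 1.5 s with no movement. Relaxing before release.

```bash
python3 -m creep '{"translation":[[0,0,0.008],[0,0,0]],"turn":[[0,0,0],[0,0,0]],"grip":[0,0]}' | tr '\n' ' '; echo
python3 -m creep '{"translation":[[0,0,0],[0,0,0]],"turn":[[0,0,0],[0,0,0]],"grip":[0,0]}' | tr '\n' ' '; echo
```

```text
time_s: 23.98 tool_pos: [0.5921, 0.064, 0.0529] tool_rot: [180.0, -0.0, -11.6] force: [0.3, 0.3, -7.7] grip_width: 0.0076 grasp_force: 50.0 
time_s: 24.22 tool_pos: [0.5921, 0.064, 0.0529] tool_rot: [180.0, -0.1, -11.6] force: [-0.3, 0.2, -5.4] grip_width: 0.008 grasp_force: 50.0
```

```bash
python3 -m creep '{"translation":[[0,0,0.003],[0,0,0]],"turn":[[0,0,0],[0,0,0]],"grip":[0,0]}' 10 | tr '\n' ' '; echo
python3 -m creep '{"translation":[[0,0,0],[0,0,0],[0,0,0],[0,0,0],[0,0,0]],"turn":[[0,0,0],[0,0,0],[0,0,0],[0,0,0],[0,0,0]],"grip":[0.1,0.15,0.25,0.35,0.35]}' | tr '\n' ' '; echo
```

```text
time_s: 24.48 tool_pos: [0.5921, 0.0639, 0.0528] tool_rot: [180.0, -0.1, -11.6] force: [-1.3, -1.1, -0.1] grip_width: 0.0078 grasp_force: 10.0 
time_s: 25.1 tool_pos: [0.5917, 0.0641, 0.0519] tool_rot: [180.0, -0.0, -11.6] force: [0.3, 0.1, -0.1] grip_width: 0.0286 grasp_force: 0.0
```

Released. Straight up, then aside toward the base's right to clear the view.

```bash
python3 -m creep '{"translation":[[0,0,-0.2],[0,0,-0.5],[0,0,-0.6],[0,0,-0.6],[0,0,0]],"turn":[[0,0,0],[0,0,0],[0,0,0],[0,0,0],[0,0,0]],"grip":[0.35,0.35,0.35,0.35,0.35]}' | tr '\n' ' '; echo
python3 -m creep '{"translation":[[0,0.7,0],[0,0.7,0],[0,0.7,0],[0,0.7,0],[0,0.7,0]],"turn":[[0,0,0],[0,0,0],[0,0,0],[0,0,0],[0,0,0]],"grip":[0.35,0.35,0.35,0.35,0.35]}' | tr '\n' ' '; echo
python3 - <<'E'
from cell import env
from h import *
s=env.read_camera('scene');t=env.read_camera('top'); pickle.dump((s,t),open('end.pkl','wb'))
for n,d,b in(('S',s,(325,190,365,225)),('T',t,(290,175,320,210))):
    bb,a=subbox(d,red,b); print(n,'lug bbox',bb.round(1),a)
    m=np.zeros((400,640),bool); m[b[1]:b[3],b[0]:b[2]]=1; p=pts(d,red(d)&m); print('z',p[:,2].min().round(3),np.percentile(p[:,2],95).round(4)); 
    if n=='T':
        q=p[p[:,2]>.07]; print('top pts mean clamp',clamp(q.mean(0)).round(4) if 0 else ((q[:,:2]-M)@CX).mean().round(4),((q[:,:2]-M)@CY).mean().round(4))
        w=q[:,:2]-q[:,:2].mean(0); a=np.linalg.eigh(w.T@w)[1][:,1]; print('ang',np.degrees(np.arctan2(a[1],a[0])))
# bystander check
for n,d,o in(('S',s,load('scene0.pkl')),('T',t,load('top0.pkl'))):
    f=cv2.absdiff(d['frame'],o['frame']).max(2)>40; k,l,st,c=cv2.connectedComponentsWithStats(f.astype(np.uint8)); print(n,[st[i].tolist() for i in range(1,k) if st[i,4]>12])
a=cv2.resize(s['frame'][175:265,290:400,::-1],(440,360),interpolation=3);b=cv2.resize(t['frame'][155:245,265:355,::-1],(360,360),interpolation=3)
cv2.imwrite('pics/end.png',np.hstack([a,b]))
E
```

```text
time_s: 25.72 tool_pos: [0.5946, 0.065, 0.21] tool_rot: [-179.9, -0.6, -11.6] force: [0.1, 0.6, -0.8] grip_width: 0.0304 grasp_force: 0.0 
time_s: 26.35 tool_pos: [0.5346, -0.2118, 0.204] tool_rot: [180.0, 0.0, -11.6] force: [0.1, -0.0, 0.2] grip_width: 0.0305 grasp_force: 0.0 
S lug bbox [335.1 205.2 344.9 223.3] 108.71875
z 0.003 0.0813
T lug bbox [301.6 182.1 306.7 193.9] 36.515625
z 0.055 0.083
top pts mean clamp 0.0006 -0.0001
ang 166.41178813916616
S [[193, 0, 12, 5, 40], [225, 0, 6, 3, 14], [214, 0, 78, 102, 3798], [205, 2, 11, 24, 130], [226, 5, 8, 18, 65], [406, 15, 2, 9, 15], [403, 25, 7, 16, 64], [449, 33, 13, 40, 204], [447, 34, 5, 7, 14], [403, 47, 3, 19, 38], [410, 55, 6, 7, 23], [243, 93, 26, 26, 350], [333, 159, 9, 30, 188], [334, 205, 12, 27, 234]]
T [[400, 154, 185, 246, 20450], [302, 182, 8, 14, 77], [338, 241, 10, 14, 98], [489, 339, 46, 4, 126], [462, 345, 41, 55, 1605], [610, 378, 27, 22, 422]]
```

View pics/end.png

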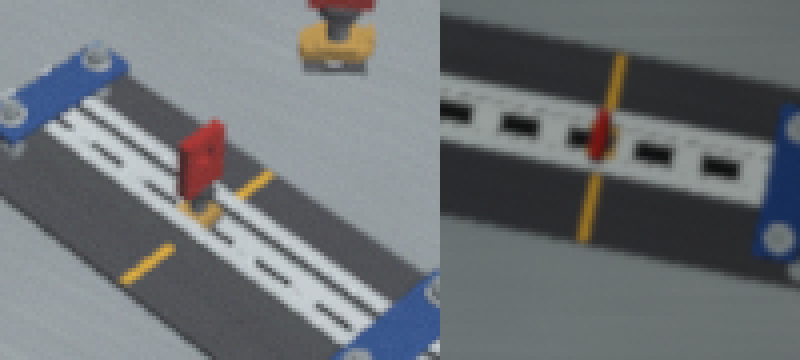

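The picture shows the hanger standing upright in the slot, scene crop (203,170) and top crop (600,135). Its lug lies across the strut on the yellow line, with its top at 81 mm as expected when seated. Nothing else has changed in view. Handing in.

```bash
python3 -c "
from cell import env
print(env.sign_off())"
```

```text
the job is handed in; nothing more can be done
None
```

The job is handed in: the hanger stands seated crosswise in the strut on the yellow line after a pull of about 15 N held for 1.5 s, but while I was building that pull it briefly read 25.5 N, just over the 25 N limit.

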